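# Press the bush home and lift out the connecting rod

### The job

On this repair bench, a compressor connecting rod lies in the lever press with a bush still standing proud of its small eye. Pull the sprung press lever down through its full stroke so that the bush is pressed in flush, and ease it slowly back up to its rest rather than letting it fly; then grip the rod by its shank, draw it out from under the ram and lift it at least 10 cm higher than it lay. Finish while still holding the rod there in the gripper, level and still, touching nothing else; do not tip it on the way, and leave the other parts on the bench where they are.

Things in the scene. Friction and masses are not known exactly. Their poses are not given: they have to be found in the camera images.
- press: Fixed grey lever press, base plate 300 x 220 x 12 mm. Origin on the bench (z = 0) on the ram's vertical axis. In its frame the rod lies towards -x and is drawn out that way, the column (190 mm tall) stands at y = +70 to +125 mm, the lever reaches over the ram towards -y, z is up. The ram's guide, 40 mm across, is 128 to 150 mm above the bench.
- anvil_top (a point): Centre of the anvil's top, 44 mm across, 50 mm above the bench, under the ram. It carries the rod's small eye. A rest block of the same height, 50 mm wide, at press x = -130 to -170 mm carries the big eye; between the two nothing is under the rod down to the base plate (12 mm above the bench).
- ram_foot (a point): Underside of the ram's foot, 24 mm across: 111 mm above the bench at rest, 70 mm with the lever at its stop; the rod's eye top is then at 70 mm.
- lever (a joint): Angle of the press lever, rad: 0 at its upper rest (25 degrees above level), 0.52 at the bottom stop (5 degrees below level). A spring drives it back to 0: about 3 N at the grip near the rest and 8 N at the bottom, some 5 N more while the bush goes in. Let go low down it flies up at over 1 rad/s; eased back means well under 0.8 rad/s.
- lever_grip (a point): Middle of the lever's black round grip, on its axis; the grip is 24 mm in diameter and 110 mm long and runs along the lever, 250 mm from the hinge. At rest it is 276 mm above the bench, at the bottom stop 148 mm.
- lever_hinge (a point): Lever's hinge, on the hinge axis, which runs along the press's x axis, 170 mm above the bench; at press y = +80 mm. The lever grip swings about it in the press's y-z plane.
- rod_mid (a point): Balance point of the aluminium rod in the press (197 mm long, 0.17 to 0.38 kg, lying flat): mid-shank, 10 mm above the rod's underside, at first 60 mm above the bench. Shank 20 mm wide, 14 mm high. x points along the rod to the small eye (34 mm across, 20 mm high, centre 89 mm from here); the big eye (60 mm across, 20 mm high) is centred at x = -61 mm; y is across the shank, z up.
- bush (a joint): How far the brass bush (21 mm across) has been pressed into the small eye, m: 0 when it stands 10 mm proud of the eye's top, 0.010 when flush. It starts 6 to 10 mm proud, and stays where it is pushed.
- spare_rod: Bystander: smaller connecting rod without a bush, 158 mm long, 16 mm high, lying on the bench. Origin at its underside.
- piston: Bystander: aluminium piston 52 mm across, 46 mm tall, standing near the press. Origin under its centre.
- wrist_pin: Bystander: steel pin 18 mm across, 50 mm tall, standing near the press. Origin under its centre.
- bearing: Bystander: steel ring 52 mm across, 15 mm high. Origin under its centre.
- wrench: Bystander: wrench 170 mm long lying on the bench. Origin at its underside.
- jar: Bystander: amber jar with a steel cap, 60 mm across, 75 mm tall. Origin under its centre.
- rod: The same rod; origin at its underside, 10 mm below the point rod_mid, same axes.
Mind the look-alikes: they are no part of the job. Leave any purple look-alike of the rod alone.

How it is judged:
By the outcome, as a careful person would: the job done as asked, in the order asked, and still so for the second after the job is handed in, while the arm keeps its last pose, push and grip.
It also fails if it takes over 64 s, if anything falls off the work surface, if the arm or the gripper's body presses on something with over 40 N, if the wrist force passes 120 N, or if a joint passes its speed limit or range.

### The arm

A 6-joint arm with a two-finger parallel gripper is mounted at the origin on the work surface. World frame = base frame: x ahead of the robot, y to its left, z up, the work surface at z = 0. Lengths are in m, angles in rad, forces in N, time in s.
With the tool pointing down it reaches from about 0.3 to 0.875 m from the base axis. Payload 6.4 kg.
Tool frame: the origin (TCP) lies at the very end of the fingers, on their centre line; the grasp point (between the pads) lies 19 mm behind it; z points along the fingers, y is the direction in which the jaws open and shut (so a half turn about z gives the same grasp; the last joint's range is limited). The gripper opens to 85 mm and grips with 20 to 120 N. Pads are 22 mm wide; open, the fingers measure 114 mm over their backs; the gripper's body (76 mm by 85 mm) begins 54 mm behind the grasp point. The pads swing forward as they close: fully open they stand 13 mm farther back than shut.
Start: joints at [1.023, 0.181, 1.607, -0, 1.354, -0.206], TCP at [0.193, 0.542, 0.203] pointing down, gripper open.
Joint ranges: [-2.99, 2.99], [-0.89, 2.07], [0.3, 2.58], [-1.14, 4.28], [0, 2.63], [-3.12, 3.12]. Speed limits (rad/s): [2.57, 2.57, 3.01, 3.14, 3.14, 3.14].

### API

Orientations are given as a unit quaternion [w, x, y, z].
In Python, from bench import telemetry, imaging, ctrl gives the robot as it stands.
- The arm moves only by the shell command python3 -m pendant 'ROWS' [OPENING]. ROWS is JSON, a list that holds one entry, the list of rows, each a list of 6 numbers: the shift along the tool's x, y, z in units of 200 mm (1.0 is 200 mm), then the turn, a rotation vector about the tool's x, y, z in units of pi rad (1.0 is pi rad). In form: [[[tx, ty, tz, rx, ry, rz], ...]]. A call has 1 to 12 rows; each row shifts and turns the pose as measured when the row begins, along the tool's axes as they then stand; what a row does not reach is not made up. A row lasts 1/8 s, in which the tool goes at most 62.5 mm and 10.7 degrees, less where a joint would pass 70% of its speed; a pose out of reach is approached as far as the arm can. A call with a number of a shift or a turn outside -1 to 1 is refused whole. A call with a gripper value outside its range is refused whole. OPENING is the closure, from 0 (fully open) to 1 (shut), set as the call begins (- or left out, the last holds). The fingers move at their own pace and stop on an object; the grip force is fixed at half the most. Time passes only in rows, so rows that do not move let the fingers close. It gives the time, the measured TCP pose, the force and the opening at its end, in the units of the state.
- telemetry.get_obs(): the state, without advancing time (a new reading comes with each control period).
- imaging.camera(name): name is "side" or "top" or "wrist"; returns a dict with "pixels" (480x640x3 uint8, blue, green, red), "vfov" (degrees; the focal length in pixels is half the picture's height over the tangent of half this angle, whatever the lens; pixels are square), "cx", "cy" (the principal point, pixels), "R" (3x3) and "t" (3): a world point X has camera coordinates R X + t. Camera axes: x right, y down, z forward; pixel columns grow to the right and rows downward; lengths in m; the calibration is good to about 2 mm. A picture is of the moment at which its call begins. There is no depth.
- ctrl.hand_in(): hands the job in, once; it reports no verdict.
The state is a dict: "time_s": time; "q": joint angles; "dq": joint speeds; "joint_efforts": joint torques, N m; "eef_pos": TCP position; "eef_rot": TCP orientation; "wrist_force": force on the tool from outside, world axes, zero at the start; "torque": the same for the moment, N m; "opening": opening from 0.0 (shut) to 1.0 (fully open).
Only numpy, scipy, OpenCV 4.12 (cv2) and the standard library are available. Lean on these libraries where they do the work, as an engineer would, in place of code of your own. Each camera call takes 0.05 s, during which the arm holds its last target.

## Working session

There is one attempt and no reset: what is moved stays moved. The work goes in short steps, Python scripts to look and compute and a shell command to move; the robot and the scene stay as the last step left them, time stands still between calls to the robot, and variables do not carry over. Pictures are saved under pics/ and viewed, and the job is handed in when it is done.

```bash
ls; mkdir -p pics
python3 - <<'E'
from bench import telemetry, imaging
import cv2
o=telemetry.get_obs(); print(o)
for n in ["side","top","wrist"]:
    c=imaging.camera(n); cv2.imwrite(f"pics/{n}0.png",c["pixels"]); print(n,c["vfov"],c["cx"],c["cy"],c["R"],c["t"])
E
```

```text
pics
{'time_s': 0.0, 'q': array([ 1.02270955e+00,  1.81538958e-01,  1.60800052e+00, -1.17635119e-05,
        1.35379021e+00, -2.06274025e-01]), 'dq': array([-0.0015498 ,  0.00025262, -0.00013219, -0.00115534,  0.00052619,
        0.00189962]), 'joint_efforts': array([-4.87732086e-04, -4.44863355e+01, -3.51325464e+01, -3.25260107e-04,
        9.30956594e-03, -2.22493878e-05]), 'eef_pos': array([0.19239438, 0.5412268 , 0.20228898]), 'eef_rot': array([-3.14536959e-04,  1.70074275e-01,  9.85430864e-01, -8.09582992e-04]), 'wrist_force': array([-0.10050603, -0.27970378, -0.49466863]), 'torque': array([ 0.01411315, -0.00028464,  0.01225358]), 'opening': 0.9975093744816037}
side 44.135038394963445 320.82512338124326 230.9011441036382 [[ 0.99820126 -0.05945068 -0.00773641]
 [-0.04255578 -0.61173587 -0.7899166 ]
 [ 0.04222844  0.78882497 -0.61316549]] [-0.47553028  0.17716927  1.44408664]
top 44.46121022202089 324.16235784687257 246.27639320985176 [[ 0.00100572 -0.99988895  0.01486855]
 [-0.98855175 -0.00323745 -0.15084745]
 [ 0.15087884 -0.01454662 -0.98844523]] [0.00280335 0.49460301 1.58209893]
wrist 67.97379361614861 324.64896280929867 239.96332700258316 [[ 3.35278905e-01  9.42118878e-01 -2.73443802e-04]
 [ 9.00095027e-01 -3.20237817e-01  2.95426274e-01]
 [ 2.78239103e-01 -9.92963232e-02 -9.55365502e-01]] [-0.57486848 -0.0389075   0.3785909 ]
```

View pics/side0.png

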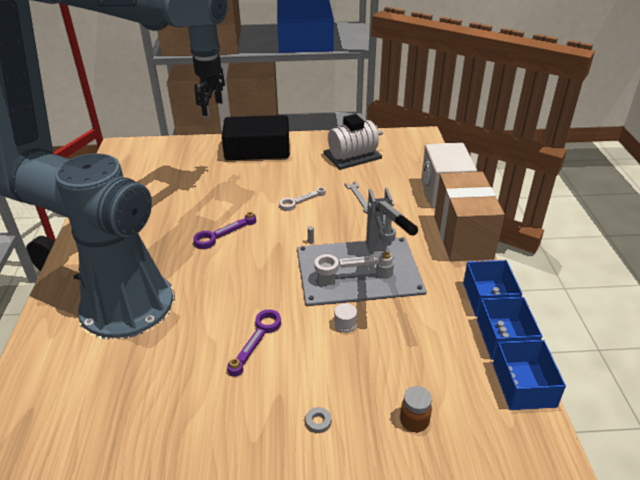

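View pics/top0.png

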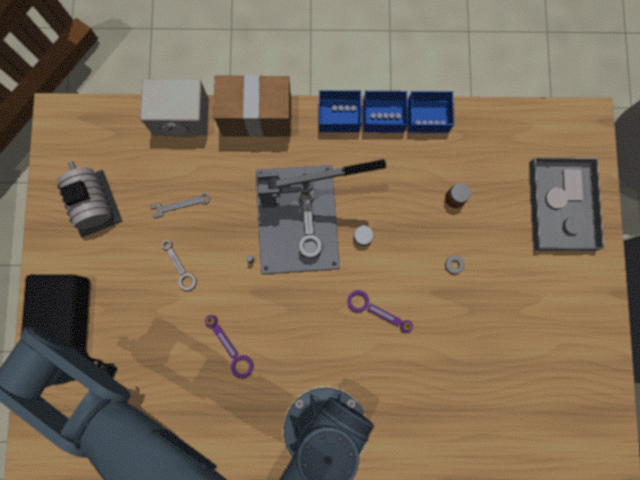

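View pics/wrist0.png

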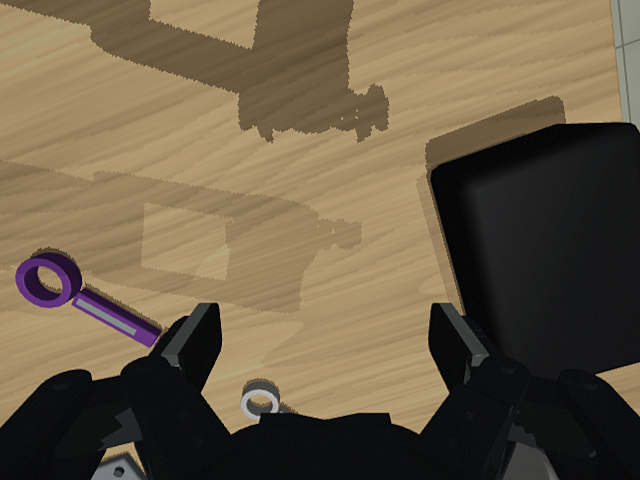

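The top view shows the press at about (298, 220), with the rod's big eye at (310, 246), its small eye near (307, 195), and the black grip at (343–385, 165). The wrist camera doesn't see the press. I'll measure from masks next.

```bash
cat > h.py <<'E'
import numpy as np, cv2
from bench import telemetry, imaging
from scipy.spatial.transform import Rotation as Ro
def cam(n):
    c=imaging.camera(n); c["f"]=240/np.tan(np.radians(c["vfov"]/2)); return c
def ray(c,u,v):
    d=c["R"].T@np.array([(u-c["cx"])/c["f"],(v-c["cy"])/c["f"],1.]); return -c["R"].T@c["t"],d
def onz(c,u,v,z):
    o,d=ray(c,u,v); return o+d*(z-o[2])/d[2]
def proj(c,X):
    p=c["R"]@np.asarray(X)+c["t"]; return c["f"]*p[:2]/p[2]+[c["cx"],c["cy"]]
def tri(c1,p1,c2,p2):
    o1,d1=ray(c1,*p1);o2,d2=ray(c2,*p2)
    s=np.linalg.lstsq(np.c_[d1,-d2],o2-o1,rcond=None)[0]
    a,b=o1+s[0]*d1,o2+s[1]*d2; return (a+b)/2,np.linalg.norm(a-b)
def quat():
    q=telemetry.get_obs()["eef_rot"]; return Ro.from_quat([q[1],q[2],q[3],q[0]])
E
python3 - <<'E'
import cv2
t=cv2.imread("pics/top0.png");s=cv2.imread("pics/side0.png")
cv2.imwrite("pics/topz.png",cv2.resize(t[145:285,240:400],(800,700)[:2],interpolation=cv2.INTER_CUBIC)[:600] if 0 else cv2.resize(t[150:280,240:400],None,fx=4.6,fy=4.6,interpolation=cv2.INTER_CUBIC))
cv2.imwrite("pics/sidez.png",cv2.resize(s[180:310,290:440],None,fx=4.6,fy=4.6,interpolation=cv2.INTER_CUBIC))
E
```

```text
(no output)
```

View pics/topz.png

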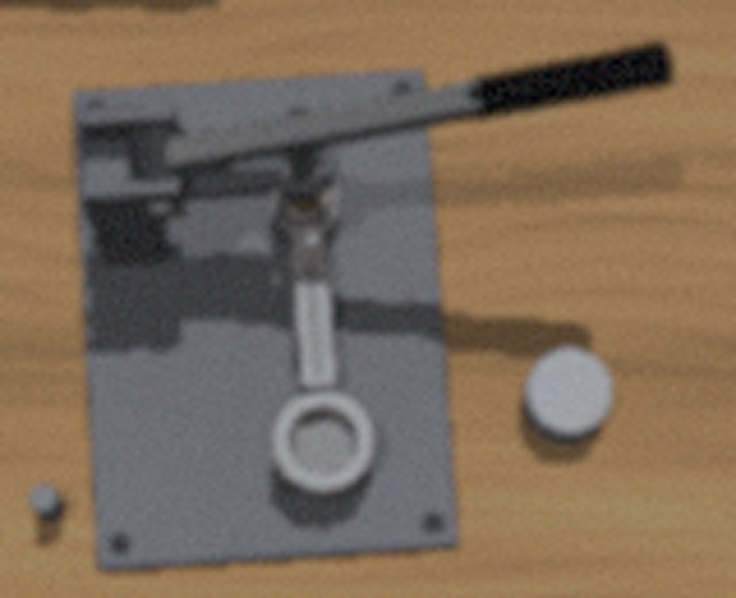

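View pics/sidez.png

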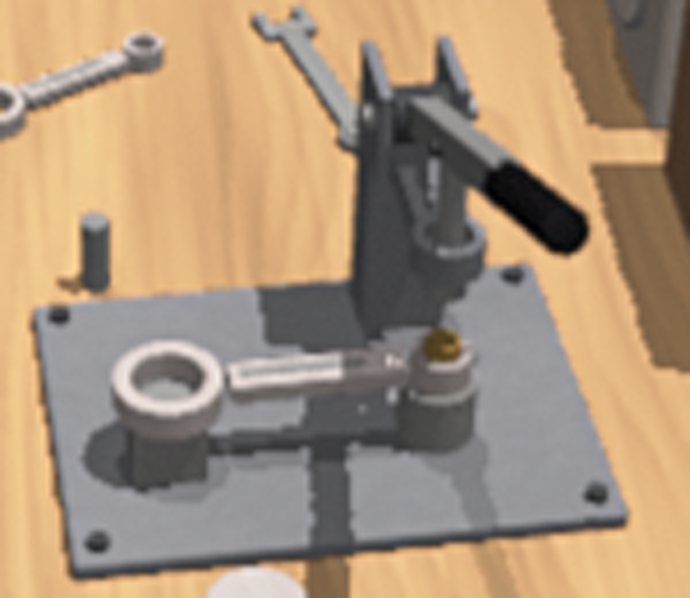

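Run:
```python
from h import *
T=cam("top");S=cam("side")
def uz(x,y,ox,oy): return ((x+.5)/4.6-.5+ox,(y+.5)/4.6-.5+oy)
tc=[uz(*p,240,150) for p in [(76,92),(424,70),(457,545),(100,570)]]
sc=[uz(*p,290,180) for p in [(38,308),(527,265),(627,518),(75,572)]]
P=[onz(T,*p,.012) for p in tc];Q=[onz(S,*p,.012) for p in sc]
print("top plate TL TR BR BL\n",np.round(P,4));print("side plate\n",np.round(Q,4))
for A in (P,Q):
    A=np.array(A);print(A.mean(0), [np.degrees(np.arctan2(*(A[j]-A[i])[1::-1])) for i,j in ((0,1),(1,2),(2,3),(3,0))])
# eyes
print("bigeye top",onz(T,*uz(323,441,240,150),.07),"side",onz(S,*uz(168,377,290,180),.07))
print("bush side top(.078)",onz(S,*uz(443,343,290,180),.078), "eye side",onz(S,*uz(443,358,290,180),.07))
# grip mask
for n,c,r in (("top",T,(150,200,330,395)),("side",S,(205,245,380,425))):
    g=c["pixels"].max(2); m=np.zeros_like(g); a,b,d,e=r; m[a:b,d:e]=(g[a:b,d:e]<45)
    k,l,st,ce=cv2.connectedComponentsWithStats(m); i=1+np.argmax(st[1:,4]); 
    ys,xs=np.where(l==i); print(n,st[i],ce[i],cv2.minAreaRect(np.c_[xs,ys].astype(np.float32)))
    if n=="top": pt=ce[i]
    else: ps=ce[i]
print("grip mid",tri(T,pt,S,ps))
print(onz(T,*pt,.276),onz(S,*ps,.276))
for nm,z,t in (("piston",.046,(569,392)),("pin",.05,(43,500))): print(nm,onz(T,*uz(*t,240,150),z))
```

```text
top plate TL TR BR BL
 [[ 0.7192  0.1979  0.012 ]
 [ 0.7345 -0.0181  0.012 ]
 [ 0.4371 -0.0378  0.012 ]
 [ 0.4214  0.1779  0.012 ]]
side plate
 [[ 0.4251  0.1756  0.012 ]
 [ 0.7169  0.196   0.012 ]
 [ 0.733  -0.0224  0.012 ]
 [ 0.4381 -0.0431  0.012 ]]
[0.57803674 0.07997241 0.012     ] [np.float64(-85.95359760126132), np.float64(-176.20591634742698), np.float64(94.18114925148772), np.float64(3.83555078625687)]
[0.57824368 0.07654594 0.012     ] [np.float64(3.9850590875885246), np.float64(-85.77201532746804), np.float64(-175.98936606212416), np.float64(93.40183428974079)]
bigeye top [0.49168955 0.04307608 0.07      ] side [0.4924797  0.04177896 0.07      ]
bush side top(.078) [0.64112368 0.05028285 0.078     ] eye side [0.64115847 0.04725324 0.07      ]
top [343 160  42  15 285] [364.12982456 167.04561404] ((363.6060791015625, 167.0729217529297), (7.210734844207764, 41.58919143676758), 79.50852966308594)
side [395 216  22  19 215] [405.95348837 224.77674419] ((405.9009704589844, 224.50990295410156), (25.11842918395996, 9.217127799987793), 39.289405822753906)
grip mid (array([ 0.65117161, -0.08849981,  0.27396998]), np.float64(0.00040900314160778796))
[ 0.65078791 -0.08833412  0.276     ] [ 0.65033404 -0.09120755  0.276     ]
piston [ 0.52555627 -0.10381088  0.046     ]
pin [0.45888771 0.20880618 0.05      ]
```

```bash
python3 -m pendant '[[[0,0,-0.3,0,0,0.0528],[0,0,-0.3,0,0,0.0528],[0,0,-0.3,0,0,0.0528],[0,0,0,0,0,0.0528],[0,0,0,0,0,0.0528],[0,0,0,0,0,0.0528],[0,0,0,0,0,0.0528]]]' 0
python3 - <<'E'
from h import *
R=quat();o=telemetry.get_obs();print(o["eef_pos"],R.as_matrix().round(3))
print("units",R.inv().apply(np.array([.651,-.089,.36])-o["eef_pos"])/.2)
W=Ro.from_matrix(np.c_[[-.068,.9977,0],[.9977,.068,0],[0,0,-1]])
print("rot",(R.inv()*W).as_rotvec()/np.pi)
E
```

```text
time_s: 1.12
eef_pos: [0.1923, 0.541, 0.3876]
eef_rot: [0.0, 0.696, 0.718, -0.001]
wrist_force: [-1.2, -0.3, -0.1]
opening: 1.004
[0.19229758 0.54097848 0.38761481] [[-0.03   1.    -0.002]
 [ 1.     0.03  -0.002]
 [-0.002 -0.002 -1.   ]]
units [-3.21772973  2.19705193  0.14234591]
rot [-0.00052857  0.00076375 -0.01199623]
```

```bash
python3 -m pendant '[[[-0.247,0.168,0,0,0,-0.012],[-0.247,0.168,0,0,0,0],[-0.247,0.168,0,0,0,0],[-0.247,0.168,0,0,0,0],[-0.247,0.168,0,0,0,0],[-0.247,0.168,0,0,0,0],[-0.247,0.168,0,0,0,0],[-0.247,0.168,0,0,0,0],[-0.247,0.168,0,0,0,0],[-0.247,0.168,0,0,0,0],[-0.247,0.168,0,0,0,0],[-0.15,0.1,0,0,0,0]]]'
cat > to.py <<'E'
import sys
from h import *
# usage: to.py x y z [yaw_of_tool_y_deg]
t=np.array(list(map(float,sys.argv[1:4])));R=quat();o=telemetry.get_obs()
print("t",round(o["time_s"],2),"pos",o["eef_pos"].round(4),"F",o["wrist_force"].round(1),"q",o["q"].round(2))
print("units",(R.inv().apply(t-o["eef_pos"])/.2).round(3))
if len(sys.argv)>4:
    a=np.radians(float(sys.argv[4])); y=np.array([np.cos(a),np.sin(a),0]);z=np.array([0,0,-1.])
    print("rot",((R.inv()*Ro.from_matrix(np.c_[np.cross(y,z),y,z])).as_rotvec()/np.pi).round(4))
E
python3 to.py .651 -.089 .36 3.9
python3 - <<'E'
from h import *
c=cam("wrist");cv2.imwrite("pics/w1.png",c["pixels"]);print(proj(c,[.651,-.089,.275]))
E
```

```text
time_s: 2.62
eef_pos: [0.6287, -0.0213, 0.3866]
eef_rot: [0.0, 0.681, 0.732, -0.001]
wrist_force: [-0.2, -0.3, -0.4]
opening: 0.997
t 2.62 pos [ 0.6287 -0.0213  0.3866] F [-0.2 -0.3 -0.4] q [-0.22  0.22  1.2  -0.    1.72 -0.29]
units [-0.345  0.087  0.133]
rot [-0.0002  0.0004  0.0014]
[343.16162265 302.41901087]
```

View pics/w1.png

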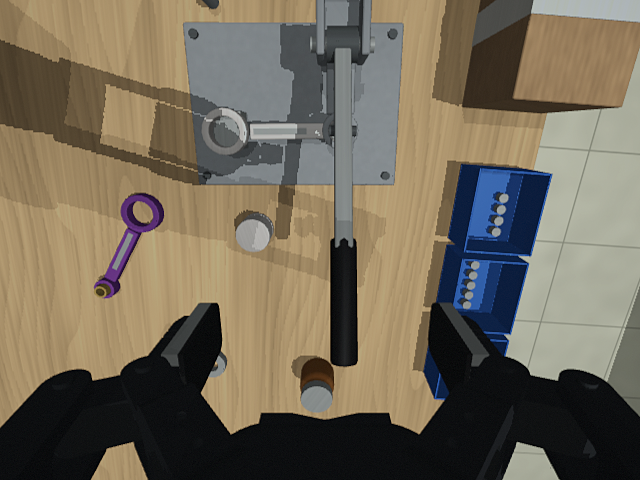

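The wrist view is clear. The grip runs from (343, 240) to (344, 365), and my estimate of its middle projects to (343, 302), so they agree. Moving over it and down.

```bash
python3 -m pendant '[[[-0.173,0.045,0,0,0,0],[-0.173,0.045,0,0,0,0],[0,0,0.22,0,0,0],[0,0,0.22,0,0,0],[0,0,0.1,0,0,0]]]'
python3 to.py .651 -.089 .254 3.9
python3 - <<'E'
from h import *
c=cam("wrist");cv2.imwrite("pics/w2.png",c["pixels"]);print(proj(c,[.651,-.089,.275]))
E
```

```text
time_s: 3.3
eef_pos: [0.6547, -0.097, 0.2751]
eef_rot: [0.002, 0.683, 0.73, -0.001]
wrist_force: [-0.5, 0.5, 0.2]
opening: 1.004
t 3.3 pos [ 0.6547 -0.097   0.2751] F [-0.5  0.5  0.2] q [-0.32  0.33  1.29 -0.    1.53 -0.39]
units [ 0.041 -0.016  0.105]
rot [ 0.0004  0.0011 -0.0004]
[316.68831922 266.94330655]
```

View pics/w2.png

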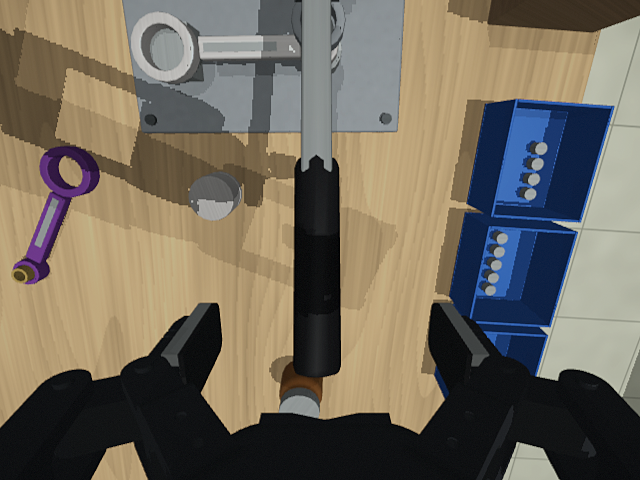

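The grip is centred at column 317–318, with the pads either side at 200 and 450. I'll shift 3–8 mm, go down and close.

```bash
python3 -m pendant '[[[0.04,-0.016,0.07,0,0,0],[0,0,0.04,0,0,0],[0,0,0,0,0,0]]]'
python3 to.py .651 -.089 .254 3.9
python3 -m pendant '[[[0,0,0,0,0,0],[0,0,0,0,0,0],[0,0,0,0,0,0],[0,0,0,0,0,0],[0,0,0,0,0,0],[0,0,0,0,0,0]]]' 1
python3 to.py .651 -.089 .254 3.9
```

```text
time_s: 3.72
eef_pos: [0.65, -0.0886, 0.2507]
eef_rot: [0.0, 0.683, 0.73, -0.002]
wrist_force: [0.5, -0.2, 0.7]
opening: 1.005
t 3.73 pos [ 0.65   -0.0886  0.2507] F [ 0.5 -0.2  0.7] q [-0.31  0.33  1.33 -0.    1.48 -0.38]
units [-0.002  0.005 -0.017]
rot [-0.0007  0.0008 -0.0003]
time_s: 4.47
eef_pos: [0.65, -0.0894, 0.2541]
eef_rot: [0.001, 0.683, 0.73, -0.002]
wrist_force: [-0.6, -0.5, 0.5]
opening: 0.197
t 4.47 pos [ 0.65   -0.0894  0.2541] F [-0.6 -0.5  0.5] q [-0.32  0.32  1.33 -0.    1.49 -0.38]
units [0.002 0.005 0.   ]
rot [-0.0004  0.0012 -0.0004]
```

```bash
python3 -m pendant '[[[0,0,0,0,0,0],[0,0,0,0,0,0]]]'
python3 - <<'E'
from h import *
c=cam("wrist");s=cam("side")
w=cv2.resize(c["pixels"][100:440,150:500],None,fx=1.1,fy=1.1)
s=cv2.resize(s["pixels"][130:260,330:460],(374,374),interpolation=cv2.INTER_CUBIC)
cv2.imwrite("pics/w3.png",np.hstack([w,s]))
E
```

```text
time_s: 4.72
eef_pos: [0.65, -0.0894, 0.254]
eef_rot: [0.001, 0.683, 0.73, -0.002]
wrist_force: [-2.1, -0.2, 0.2]
opening: 0.194
```

View pics/w3.png

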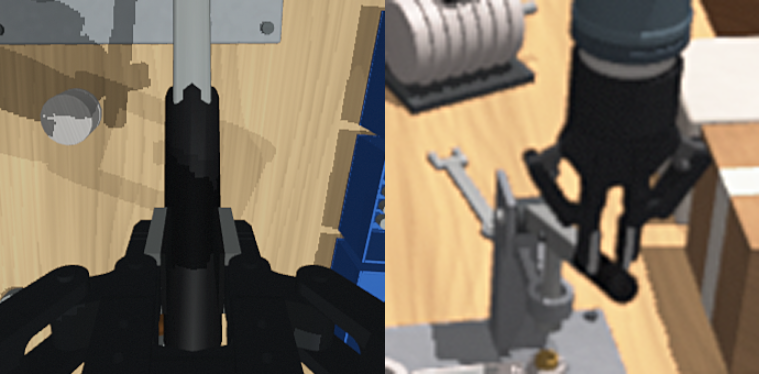

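The pads hold the round grip with the lever still at rest. Now I'll work out the per-row twist about the hinge.

```bash
cat > lev.py <<'E'
from h import *
import sys
H=np.array([.6353,.1325,.170]);a=np.array([.9977,.068,0])
def row(d):
    o=telemetry.get_obs();R=quat();Q=Ro.from_rotvec(a*d)
    p=H+Q.apply(o["eef_pos"]-H)
    return (R.inv().apply(p-o["eef_pos"])/.2).round(4),((R.inv()*Q*R).as_rotvec()/np.pi).round(4)
def ang():
    o=telemetry.get_obs();R=quat();g=o["eef_pos"]-.019*R.as_matrix()[:,2]
    v=g-H; y=-v@np.array([-.068,.9977,0]); return np.degrees(np.arctan2(v[2],y)),np.hypot(v[2],y)
o=telemetry.get_obs()
tz=quat().as_matrix()[:,2]
print(round(o["time_s"],2),o["eef_pos"].round(4),"F",o["wrist_force"].round(1),"angle,rad",ang(),"x",(o["eef_pos"]-H)@a,"toolz",tz.round(3),"op",round(float(o["opening"]),3))
print(row(float(sys.argv[1])))
E
python3 lev.py .035; python3 lev.py -.03
```

```text
4.83 [ 0.65   -0.0894  0.254 ] F [-1.3 -0.1  0.9] angle,rad (np.float64(24.86236959380285), np.float64(0.24504985586079298)) x -0.00041380405120513116 toolz [-0.001 -0.004 -1.   ] op 0.193
(array([-0.0139,  0.0001,  0.0392]), array([ 0.    ,  0.0111, -0.    ]))
4.83 [ 0.65   -0.0894  0.254 ] F [-1.3 -0.1  0.9] angle,rad (np.float64(24.86236959380285), np.float64(0.24504985586079298)) x -0.00041380405120513116 toolz [-0.001 -0.004 -1.   ] op 0.193
(array([ 0.013 , -0.0001, -0.0332]), array([-0.    , -0.0095,  0.    ]))
```

Angle 24.9° and radius 245 mm agree with the description. Starting the pull, first third.

```bash
python3 -m pendant '[[[-0.0139,0,0.0392,0,0.0111,0],[-0.0139,0,0.0392,0,0.0111,0],[-0.0139,0,0.0392,0,0.0111,0],[-0.0139,0,0.0392,0,0.0111,0]]]'
python3 lev.py .035
```

```text
time_s: 5.32
eef_pos: [0.6507, -0.0987, 0.2219]
eef_rot: [-0.053, 0.681, 0.729, 0.05]
wrist_force: [-2.8, 1.8, 4.9]
opening: 0.194
5.33 [ 0.6507 -0.0987  0.2219] F [-2.8  1.8  4.9] angle,rad (np.float64(16.776207926712654), np.float64(0.24490217894391342)) x -0.00031734370635225564 toolz [-0.009  0.145 -0.989] op 0.194
(array([-0.0142, -0.    ,  0.0391]), array([0.    , 0.0111, 0.    ]))
```

```bash
python3 -m pendant '[[[-0.0142,0,0.0392,0,0.0111,0],[-0.0142,0,0.0392,0,0.0111,0],[-0.0142,0,0.0392,0,0.0111,0],[-0.0142,0,0.0392,0,0.0111,0],[-0.0142,0,0.0392,0,0.0111,0],[-0.0142,0,0.0392,0,0.0111,0],[-0.0142,0,0.0392,0,0.0111,0]]]'
python3 lev.py .035
```

```text
time_s: 6.2
eef_pos: [0.6512, -0.1039, 0.1614]
eef_rot: [-0.149, 0.669, 0.714, 0.141]
wrist_force: [-3.2, 3.4, 7.7]
opening: 0.194
6.2 [ 0.6512 -0.1039  0.1614] F [-3.2  3.4  7.7] angle,rad (np.float64(2.050225539005891), np.float64(0.24472857644677953)) x -0.0002014523338449436 toolz [-0.024  0.401 -0.916] op 0.194
(array([-0.0146, -0.0001,  0.0388]), array([0.    , 0.0111, 0.    ]))
```

```bash
python3 -m pendant '[[[-0.0146,0,0.0388,0,0.0111,0],[-0.0146,0,0.0388,0,0.0111,0],[-0.012,0,0.032,0,0.009,0],[-0.012,0,0.032,0,0.009,0]]]'
python3 lev.py .03
python3 -m pendant '[[[-0.01,0,0.026,0,0.006,0],[0,0,0,0,0,0]]]'
python3 lev.py .03
```

```text
time_s: 6.7
eef_pos: [0.6511, -0.1007, 0.1339]
eef_rot: [-0.198, 0.657, 0.702, 0.189]
wrist_force: [-6.0, 1.8, 12.7]
opening: 0.195
6.7 [ 0.6511 -0.1007  0.1339] F [-6.   1.8 12.7] angle,rad (np.float64(-4.687679261126377), np.float64(0.2445457478661977)) x -6.988379825187943e-05 toolz [-0.03   0.526 -0.85 ] op 0.195
(array([-0.0134, -0.0002,  0.0329]), array([0.    , 0.0095, 0.0001]))
time_s: 6.95
eef_pos: [0.6511, -0.1001, 0.1329]
eef_rot: [-0.207, 0.654, 0.7, 0.199]
wrist_force: [-4.4, 3.7, 7.0]
opening: 0.198
6.95 [ 0.6511 -0.1001  0.1329] F [-4.4  3.7  7. ] angle,rad (np.float64(-4.976316814010885), np.float64(0.24445762204731003)) x -5.6409722658334854e-05 toolz [-0.03   0.549 -0.836] op 0.198
(array([-0.0141, -0.0003,  0.0325]), array([-0.    ,  0.0095,  0.0001]))
```

```bash
python3 -m pendant '[[[-0.012,0,0.03,0,0,0],[-0.012,0,0.03,0,0,0],[-0.012,0,0.03,0,0,0]]]'
python3 lev.py .03
python3 - <<'E'
from h import *
c=cam("wrist");s=cam("side")
cv2.imwrite("pics/w4.png",np.hstack([cv2.resize(c["pixels"],(400,300)),cv2.resize(s["pixels"][190:310,290:450],(400,300),interpolation=cv2.INTER_CUBIC)]))
E
```

```text
time_s: 7.32
eef_pos: [0.6514, -0.0997, 0.1317]
eef_rot: [-0.208, 0.651, 0.701, 0.204]
wrist_force: [-17.1, -2.0, 36.4]
opening: 0.197
7.33 [ 0.6514 -0.0997  0.1317] F [-17.1  -2.   36.4] angle,rad (np.float64(-5.2946094883667065), np.float64(0.2443385994346737)) x 0.0002802468689252269 toolz [-0.026  0.556 -0.831] op 0.197
(array([-0.0142, -0.0005,  0.0324]), array([-0.0001,  0.0095,  0.0001]))
```

View pics/w4.png

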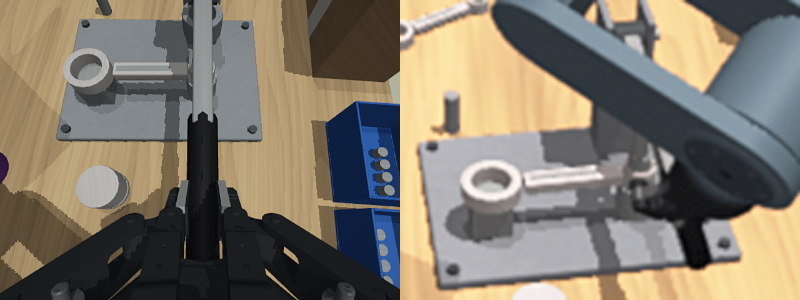

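The lever is at its stop: angle −5.3°, force up to 36 N, no further motion. Easing back now.

```bash
python3 -m pendant '[[[0,0,0,0,0,0],[0.008,0,-0.018,0,-0.006,0]]]'; python3 lev.py -.03
```

```text
time_s: 7.68
eef_pos: [0.6512, -0.1004, 0.1383]
eef_rot: [-0.202, 0.653, 0.702, 0.2]
wrist_force: [-2.0, 3.4, 5.9]
opening: 0.197
7.67 [ 0.6512 -0.1004  0.1383] F [-2.   3.4  5.9] angle,rad (np.float64(-3.6961541723842473), np.float64(0.24432838111862865)) x -2.0984446912269166e-05 toolz [-0.023  0.545 -0.838] op 0.197
(array([ 0.0156,  0.0006, -0.0317]), array([ 0.0001, -0.0095, -0.0001]))
```

```bash
python3 -m pendant '[[[0.0155,0,-0.0317,0,-0.0098,0],[0.0155,0,-0.0317,0,-0.0098,0],[0.0155,0,-0.0317,0,-0.0098,0],[0.0155,0,-0.0317,0,-0.0098,0],[0.0155,0,-0.0317,0,-0.0098,0],[0.0155,0,-0.0317,0,-0.0098,0],[0.0155,0,-0.0317,0,-0.0098,0]]]'
python3 lev.py -.03
```

```text
time_s: 8.55
eef_pos: [0.6514, -0.1019, 0.1878]
eef_rot: [-0.126, 0.671, 0.718, 0.133]
wrist_force: [0.3, 2.4, 3.7]
opening: 0.196
8.55 [ 0.6514 -0.1019  0.1878] F [0.3 2.4 3.7] angle,rad (np.float64(8.360098551728568), np.float64(0.24434251775146348)) x 0.0001734071298233491 toolz [-0.003  0.36  -0.933] op 0.196
(array([ 0.0156,  0.0007, -0.0317]), array([ 0.    , -0.0095, -0.0002]))
```

```bash
python3 -m pendant '[[[0.0152,0,-0.0317,0,-0.0105,0],[0.0152,0,-0.0317,0,-0.0105,0],[0.0152,0,-0.0317,0,-0.0105,0],[0.0152,0,-0.0317,0,-0.0105,0],[0.0152,0,-0.0317,0,-0.0105,0],[0.0152,0,-0.0317,0,-0.0105,0],[0.0152,0,-0.0317,0,-0.0105,0]]]'
python3 lev.py -.03
```

```text
time_s: 9.43
eef_pos: [0.6509, -0.093, 0.2392]
eef_rot: [-0.035, 0.683, 0.728, 0.05]
wrist_force: [2.0, 1.5, 1.1]
opening: 0.197
9.43 [ 0.6509 -0.093   0.2392] F [2.  1.5 1.1] angle,rad (np.float64(21.087461763650232), np.float64(0.2446506023038946)) x 0.0002215917963250325 toolz [ 0.017  0.12  -0.993] op 0.197
(array([ 0.0148,  0.0008, -0.0322]), array([-0.    , -0.0095, -0.0002]))
```

```bash
python3 -m pendant '[[[0.0148,0,-0.0322,0,-0.011,0],[0.014,0,-0.031,0,-0.011,0],[0.006,0,-0.016,0,-0.006,0],[0.004,0,-0.01,0,-0.004,0]]]'
python3 lev.py -.03;python3 to.py .651 -.089 .254 3.9
```

```text
time_s: 9.93
eef_pos: [0.6504, -0.0887, 0.2549]
eef_rot: [0.006, 0.684, 0.729, 0.011]
wrist_force: [7.8, -5.4, -10.8]
opening: 0.192
9.93 [ 0.6504 -0.0887  0.2549] F [  7.8  -5.4 -10.8] angle,rad (np.float64(25.102101006036403), np.float64(0.24493027381399027)) x 3.711702057676345e-05 toolz [ 0.023  0.008 -1.   ] op 0.192
(array([ 0.0134,  0.0007, -0.033 ]), array([-0.    , -0.0095, -0.0002]))
t 9.93 pos [ 0.6504 -0.0887  0.2549] F [  7.8  -5.4 -10.8] q [-0.32  0.31  1.35  0.01  1.47 -0.39]
units [-0.002  0.003  0.005]
rot [ 0.0075 -0.002  -0.0016]
```

Lever is against its rest stop, with force reversed to −11 N. Releasing and retreating straight up.

```bash
python3 -m pendant '[[[0,0,0,0,0,0],[0,0,0,0,0,0]]]'; python3 -m pendant '[[[0,0,0,0,0,0],[0,0,0,0,0,0],[0,0,0,0,0,0],[0,0,0,0,0,0]]]' 0
python3 -m pendant '[[[0,0,-0.1,0.0075,0,0],[0,0,-0.25,0,0,0],[0,0,-0.25,0,0,0],[0.2,-0.1,0,0,0,0],[0.2,-0.2,0,0,0,0],[0,-0.1,0,0,0,0],[0,0,0,0,0,0]]]'
python3 to.py .54 .046 .3 3.9
python3 - <<'E'
from h import *
c=cam("wrist");s=cam("side")
cv2.imwrite("pics/w5.png",c["pixels"]);cv2.imwrite("pics/s5.png",s["pixels"])
E
```

```text
time_s: 10.18
eef_pos: [0.6506, -0.0892, 0.254]
eef_rot: [0.006, 0.685, 0.729, 0.01]
wrist_force: [1.3, 0.6, 3.2]
opening: 0.195
time_s: 10.68
eef_pos: [0.6491, -0.0894, 0.2533]
eef_rot: [0.005, 0.685, 0.729, 0.009]
wrist_force: [-0.4, -0.2, 0.7]
opening: 0.995
time_s: 11.55
eef_pos: [0.562, -0.0133, 0.3777]
eef_rot: [-0.004, 0.685, 0.728, -0.0]
wrist_force: [0.3, -0.7, 0.1]
opening: 1.001
t 11.55 pos [ 0.562  -0.0133  0.3777] F [ 0.3 -0.7  0.1] q [-0.24  0.07  1.39  0.    1.69 -0.3 ]
units [ 0.301 -0.09   0.39 ]
rot [-0.0018 -0.0017 -0.0024]
```

View pics/w5.png

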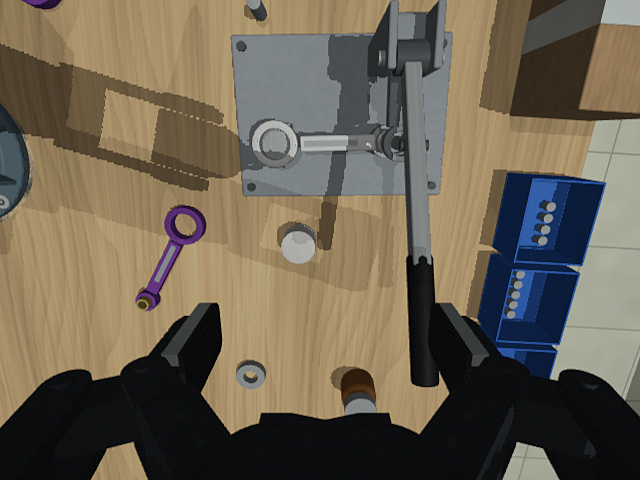

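View pics/s5.png

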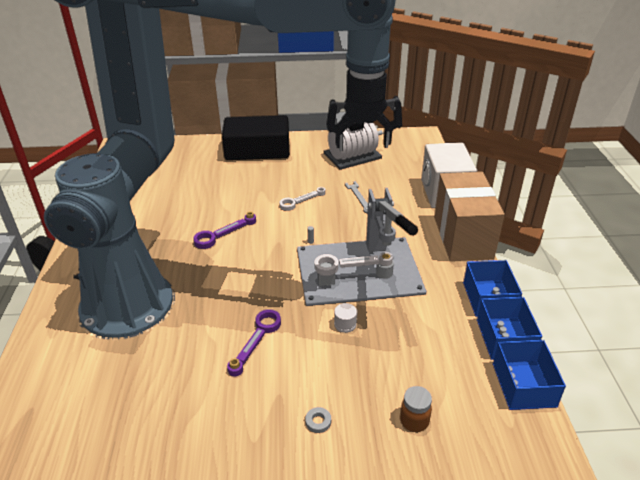

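Lever's back at rest, and the bush no longer stands above the eye. In the wrist view, the big eye is at (275, 143) and the shank at about (325, 143). Measuring the rod.

Run:
```python
from h import *
W=cam("wrist");S=cam("side")
im=W["pixels"]
cv2.imwrite("pics/wz.png",cv2.resize(im[100:190,235:425],None,fx=4,fy=4,interpolation=cv2.INTER_CUBIC))
cv2.imwrite("pics/sz.png",cv2.resize(S["pixels"][240:300,300:410],None,fx=6,fy=6,interpolation=cv2.INTER_CUBIC))
```

```text
(no output)
```

View pics/wz.png

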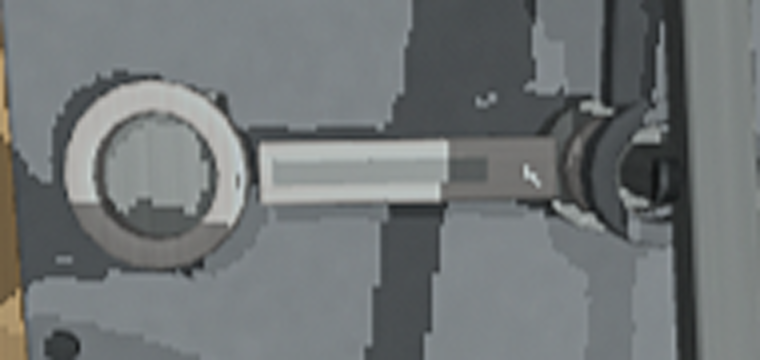

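View pics/sz.png

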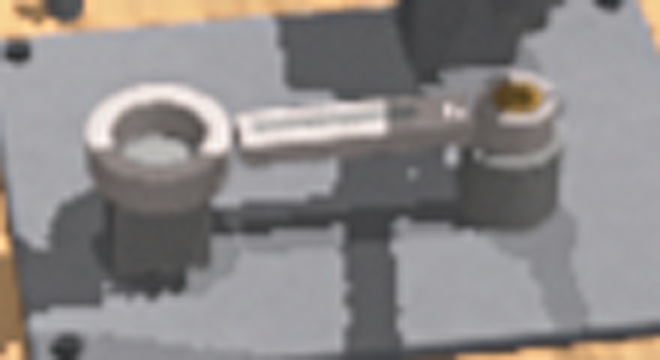

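Run:
```python
from h import *
W=cam("wrist");S=cam("side")
w=lambda x,y:((x+.5)/4-.5+235,(y+.5)/4-.5+100)
s=lambda x,y:((x+.5)/6-.5+300,(y+.5)/6-.5+240)
b=onz(W,*w(156,174),.07);print("big",b)
e=[onz(W,*w(260,174.5),.067),onz(W,*w(555,169),.067)];print("shank",e)
print("yaw",np.degrees(np.arctan2(*(e[1]-e[0])[1::-1])), np.degrees(np.arctan2(*(e[1]-b)[1::-1])))
print("side big",onz(S,*s(162,137),.07),"small",onz(S,*s(519,95),.07))
d=(e[1]-b);d[2]=0;d/=np.linalg.norm(d);print("mid",b+.061*d, "small",b+.15*d)
```

```text
big [0.49300338 0.04308488 0.07      ]
shank [array([0.52644694, 0.04484432, 0.067     ]), array([0.6222016 , 0.05229564, 0.067     ])]
yaw 4.449610351997362 4.077816952786493
side big [0.49337575 0.03851666 0.07      ] small [0.64270943 0.05489925 0.07      ]
mid [0.55384895 0.04742267 0.07      ] small [0.64262364 0.05375157 0.07      ]
```

Rod middle is about (0.554, 0.047) with yaw 4.2°. The side zoom shows the brass flush at (517, 95). Turning the jaws across the shank, then positioning.

```bash
python3 to.py .554 .047 .3 94.2; python3 -m pendant '[[[0.15,-0.02,0,0,0,-0.056],[0.13,0,0,0,0,-0.056],[0,0,0,0,0,-0.056],[0,0,0,0,0,-0.056],[0,0,0,0,0,-0.056],[0,0,0,0,0,-0.056],[0,0,0,0,0,-0.056],[0,0,0,0,0,-0.056],[0,0,0,0,0,-0.056]]]'; python3 to.py .554 .047 .3 94.2
```

```text
t 11.85 pos [ 0.5632 -0.0142  0.3763] F [ 0.5  0.3 -0.7] q [-0.24  0.08  1.38  0.    1.69 -0.3 ]
units [ 0.306 -0.025  0.383]
rot [-4.000e-04 -3.400e-03 -5.044e-01]
time_s: 12.98
eef_pos: [0.555, 0.0397, 0.3718]
eef_rot: [-0.008, -0.06, 0.998, 0.004]
wrist_force: [-0.0, 0.4, -0.2]
opening: 1.003
t 12.97 pos [0.555  0.0397 0.3718] F [-0.   0.4 -0.2] q [-0.14  0.07  1.4   0.    1.69 -1.83]
units [-0.004  0.034  0.359]
rot [ 0.0027 -0.0048  0.0146]
```

```bash
python3 -m pendant '[[[-0.004,0.034,0.1,0.0027,-0.0048,0.0146],[0,0,0.3,0,0,0],[0,0,0.3,0,0,0],[0,0,0.3,0,0,0],[0,0,0.2,0,0,0],[0,0,0,0,0,0]]]'; python3 to.py .554 .0475 .041 94.2
python3 - <<'E'
from h import *
c=cam("wrist");cv2.imwrite("pics/w6.png",c["pixels"]);print(proj(c,[.554,.0475,.067]))
E
```

```text
time_s: 13.72
eef_pos: [0.5582, 0.0449, 0.1242]
eef_rot: [0.0, -0.036, 0.999, -0.0]
wrist_force: [-0.2, 0.5, 1.3]
opening: 0.995
t 13.72 pos [0.5582 0.0449 0.1242] F [-0.2  0.5  1.3] q [-0.13  0.23  1.72 -0.    1.19 -1.77]
units [0.02  0.015 0.416]
rot [-0.0001  0.0003 -0.0006]
[328.78577495 239.74714148]
```

View pics/w6.png

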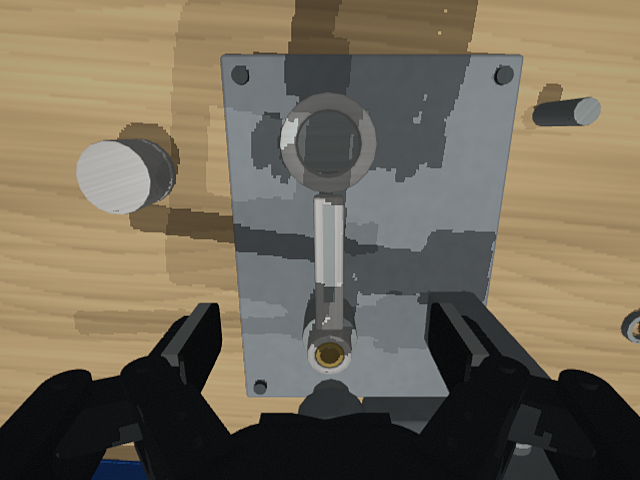

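```bash
python3 - <<'E'
from h import *
c=cam("wrist");b=onz(c,328.5,143,.07);s=onz(c,329.5,354,.07);print(b,s,np.linalg.norm(s-b));d=(s-b)/np.linalg.norm(s-b)
print("mid",b+.061*d,s-.089*d,"yaw",np.degrees(np.arctan2(d[1],d[0])));print(proj(c,b+.061*d))
E
python3 -m pendant '[[[0.02,0.015,0.1,0,0,0],[0,0,0.15,0,0,0],[0,0,0.13,0,0,0],[0,0,0,0,0,0]]]'; python3 to.py .554 .0475 .041 94.2
```

```text
[0.49343809 0.04242156 0.07      ] [0.64426291 0.05442557 0.07      ] 0.1513017521425516
mid [0.55424581 0.04726119 0.07      ] [0.55554346 0.04736447 0.07      ] yaw 4.55052733911039
[328.94928437 237.79900183]
time_s: 14.32
eef_pos: [0.569, 0.0458, 0.0635]
eef_rot: [0.015, -0.036, 0.999, -0.002]
wrist_force: [-0.6, -1.1, 0.7]
opening: 1.0
t 14.32 pos [0.569  0.0458 0.0635] F [-0.6 -1.1  0.7] q [-0.13  0.32  1.75 -0.    1.05 -1.77]
units [0.077 0.015 0.11 ]
rot [-0.0019  0.0094 -0.0007]
```

```bash
python3 -m pendant '[[[0.077,0.01,0,-0.0019,0.0094,0.001],[0,0,0,0,0,0]]]'; python3 to.py .555 .0475 .041 94.4
```

```text
time_s: 14.58
eef_pos: [0.5557, 0.0463, 0.0676]
eef_rot: [0.002, -0.034, 0.999, -0.0]
wrist_force: [0.5, 0.4, 0.0]
opening: 0.999
t 14.57 pos [0.5557 0.0463 0.0676] F [0.5 0.4 0. ] q [-0.13  0.3   1.76  0.    1.08 -1.77]
units [0.004 0.006 0.133]
rot [-0.0003  0.0014 -0.0028]
```

```bash
python3 -m pendant '[[[0.004,0.006,0.04,0,0.001,-0.002],[0,0,0.04,0,0,0],[0,0,0.03,0,0,0],[0,0,0,0,0,0]]]'; python3 to.py .555 .0475 .041 94.4
```

```text
time_s: 15.08
eef_pos: [0.5559, 0.0475, 0.0456]
eef_rot: [0.002, -0.037, 0.999, -0.001]
wrist_force: [-0.3, 0.9, 0.1]
opening: 1.001
t 15.07 pos [0.5559 0.0475 0.0456] F [-0.3  0.9  0.1] q [-0.13  0.33  1.77 -0.    1.03 -1.77]
units [0.004 0.001 0.023]
rot [-0.0005  0.0012 -0.0006]
```

```bash
python3 -m pendant '[[[0.004,0,0.02,-0.0005,0.0012,0],[0,0,0,0,0,0]]]'; python3 to.py .555 .0475 .041 94.4
python3 -m pendant '[[[0,0,0,0,0,0],[0,0,0,0,0,0],[0,0,0,0,0,0],[0,0,0,0,0,0],[0,0,0,0,0,0],[0,0,0,0,0,0],[0,0,0,0,0,0]]]' 1
python3 to.py .555 .0475 .041 94.4
python3 - <<'E'
from h import *
c=cam("wrist");cv2.imwrite("pics/w7.png",c["pixels"])
E
```

```text
time_s: 15.32
eef_pos: [0.5549, 0.0474, 0.0411]
eef_rot: [-0.0, -0.037, 0.999, 0.0]
wrist_force: [0.2, -0.3, -0.2]
opening: 1.001
t 15.32 pos [0.5549 0.0474 0.0411] F [ 0.2 -0.3 -0.2] q [-0.13  0.34  1.77  0.    1.03 -1.77]
units [-0.     0.     0.001]
rot [ 0.0001 -0.0003 -0.0006]
time_s: 16.2
eef_pos: [0.5554, 0.0473, 0.0416]
eef_rot: [0.0, -0.037, 0.999, 0.0]
wrist_force: [-0.1, -0.2, -0.0]
opening: -0.0
t 16.2 pos [0.5554 0.0473 0.0416] F [-0.1 -0.2 -0. ] q [-0.13  0.34  1.77  0.    1.03 -1.77]
units [0.002 0.001 0.003]
rot [ 0.0001  0.0001 -0.0006]
```

View pics/w7.png

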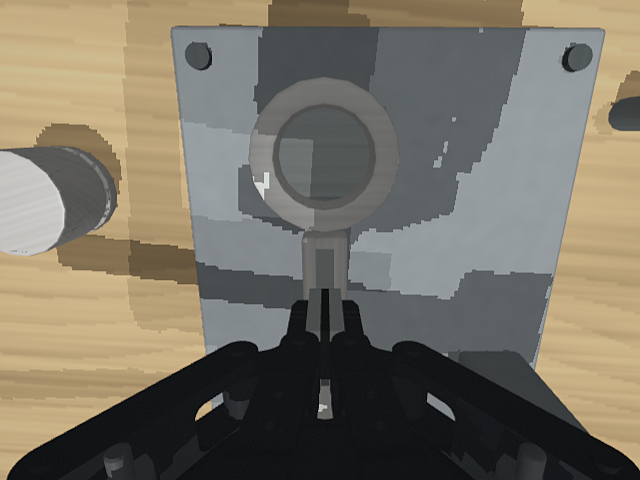

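Opening 0.0 means the jaws shut completely, so they don't hold the shank. Checking from the side.

Run:
```python
from h import *
s=cam("side");t=cam("top")
cv2.imwrite("pics/s7.png",np.hstack([cv2.resize(s["pixels"][170:310,280:440],(400,350),interpolation=cv2.INTER_CUBIC),cv2.resize(t["pixels"][150:290,240:400],(400,350),interpolation=cv2.INTER_CUBIC)]))
print(proj(s,[.5554,.0473,.0416]),telemetry.get_obs()["opening"])
```

```text
[351.13387622 267.61337548] -0.00202043071395143
```

View pics/s7.png

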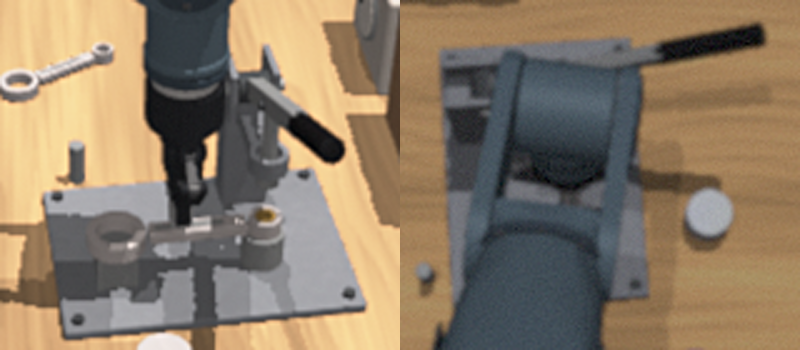

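Run:
```python
from h import *
s=cam("side")
cv2.imwrite("pics/s8.png",cv2.resize(s["pixels"][215:290,310:410],None,fx=8,fy=8,interpolation=cv2.INTER_NEAREST))
for z in (.041,.053,.06,.067): print(z,[((proj(s,[.5554,y,z])-[310,215])*8).round() for y in (.037,.0473,.057)])
c=cam("wrist")
cv2.imwrite("pics/w8.png",cv2.resize(c["pixels"][220:440,250:400],None,fx=2.7,fy=2.7,interpolation=cv2.INTER_NEAREST))
for z in (.041,.053,.06,.067): print(z,[proj(c,[.5554+dx,.0473,z]).round() for dx in (-.011,0,.011)])
```

```text
0.041 [array([332., 444.]), array([329., 422.]), array([326., 402.])]
0.053 [array([333., 415.]), array([330., 393.]), array([327., 373.])]
0.06 [array([334., 398.]), array([330., 376.]), array([327., 356.])]
0.067 [array([334., 381.]), array([331., 359.]), array([328., 339.])]
0.041 [array([326., 259.]), array([324., 279.]), array([323., 298.])]
0.053 [array([326., 268.]), array([324., 289.]), array([323., 309.])]
0.06 [array([326., 274.]), array([324., 295.]), array([323., 316.])]
0.067 [array([326., 280.]), array([324., 302.]), array([323., 324.])]
```

View pics/s8.png

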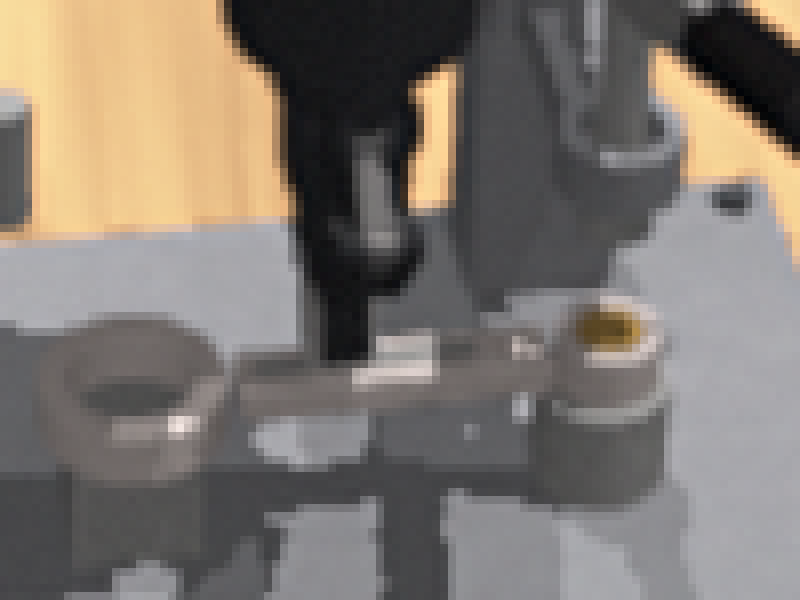

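View pics/w8.png

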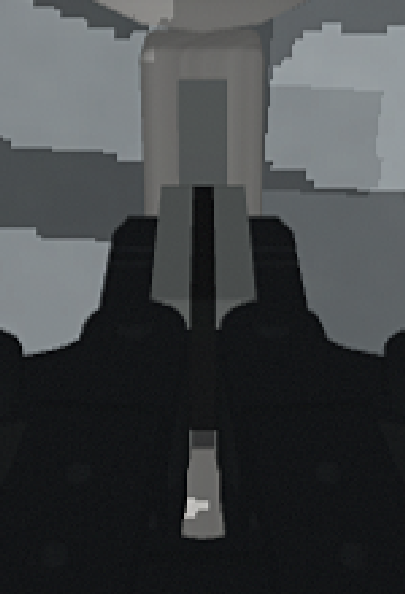

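Run:
```python
from h import *
c=cam("wrist");o=telemetry.get_obs();R=quat()
P=lambda v:proj(c,o["eef_pos"]+R.apply(v)).round()
print("cam in tool",R.inv().apply(-c["R"].T@c["t"]-o["eef_pos"]).round(4))
for z in (0,-.013,-.019,-.032,-.045): print(z,"open",P([.011,-.0425,z]),P([-.011,-.0425,z]),"shut",P([.011,0,z]),P([-.011,0,z]))
```

```text
cam in tool [ 7.450e-02 -1.000e-04 -1.706e-01]
0 open [241. 260.] [244. 299.] shut [325. 260.] [325. 299.]
-0.013 open [235. 269.] [239. 311.] shut [325. 269.] [325. 311.]
-0.019 open [232. 274.] [236. 317.] shut [325. 274.] [325. 317.]
-0.032 open [225. 286.] [229. 332.] shut [325. 286.] [325. 332.]
-0.045 open [216. 300.] [220. 349.] shut [325. 300.] [325. 349.]
```

Run:
```python
import cv2
i=cv2.imread("pics/w6.png"); cv2.imwrite("pics/w6z.png",cv2.convertScaleAbs(cv2.resize(i[280:430,130:270],None,fx=4,fy=4,interpolation=cv2.INTER_NEAREST),alpha=2.5))
```

```text
(no output)
```

View pics/w6z.png

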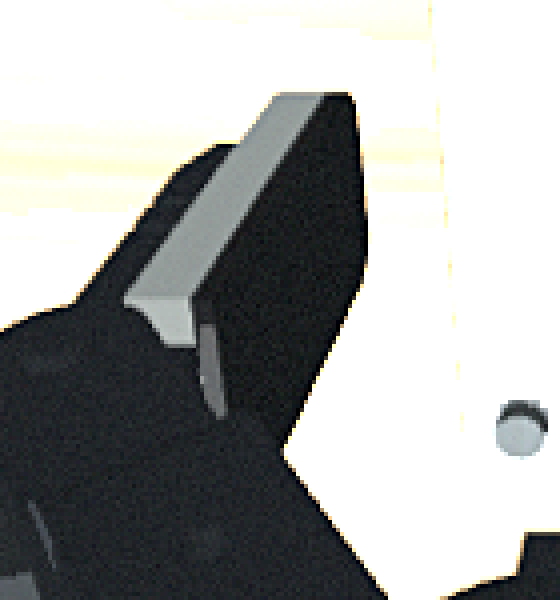

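The pictures explain it. By the wrist camera, the real fingertips sit about 32 mm short of the reported TCP, both open (corner at (216, 303)) and shut (row 288). So the jaws closed just above the shank. The lever grip was therefore near the top of the round grip too, but the stop force and the flush bush confirm that stroke worked. I'll open, go 32 mm lower and grip again.

```bash
python3 -m pendant '[[[0,0,0,0,0,0],[0,0,0,0,0,0],[0,0,0,0,0,0],[0,0,0,0,0,0],[0,0,0,0,0,0],[0,0,0,0,0,0]]]' 0
python3 -m pendant '[[[0,0,0.04,0,0,0],[0,0,0.04,0,0,0],[0,0,0.03,0,0,0],[0,0,0,0,0,0]]]'; python3 to.py .555 .0475 .009 94.4
```

```text
time_s: 17.25
eef_pos: [0.5554, 0.0474, 0.0416]
eef_rot: [0.0, -0.037, 0.999, 0.0]
wrist_force: [0.3, -0.4, 0.1]
opening: 1.001
time_s: 17.75
eef_pos: [0.5548, 0.0474, 0.0174]
eef_rot: [-0.001, -0.037, 0.999, 0.0]
wrist_force: [0.8, 0.2, 0.4]
opening: 1.001
t 17.75 pos [0.5548 0.0474 0.0174] F [0.8 0.2 0.4] q [-0.13  0.38  1.78  0.    0.99 -1.77]
units [-0.001  0.     0.042]
rot [ 0.0001 -0.0004 -0.0007]
```

```bash
python3 -m pendant '[[[0,0,0.025,0,0,0],[0,0,0.012,0,0,0],[0,0,0,0,0,0]]]'; python3 to.py .555 .0475 .010 94.4
python3 - <<'E'
from h import *
c=cam("wrist");s=cam("side")
cv2.imwrite("pics/w9.png",np.hstack([cv2.resize(c["pixels"],(400,300)),cv2.resize(s["pixels"][215:290,310:410],(400,300),interpolation=cv2.INTER_CUBIC)]))
E
```

```text
time_s: 18.12
eef_pos: [0.5549, 0.0474, 0.0095]
eef_rot: [-0.0, -0.037, 0.999, 0.0]
wrist_force: [-0.5, -0.6, 0.2]
opening: 1.002
t 18.12 pos [0.5549 0.0474 0.0095] F [-0.5 -0.6  0.2] q [-0.13  0.39  1.78  0.    0.97 -1.77]
units [-0.     0.    -0.002]
rot [ 0.0001 -0.0003 -0.0007]
```

View pics/w9.png

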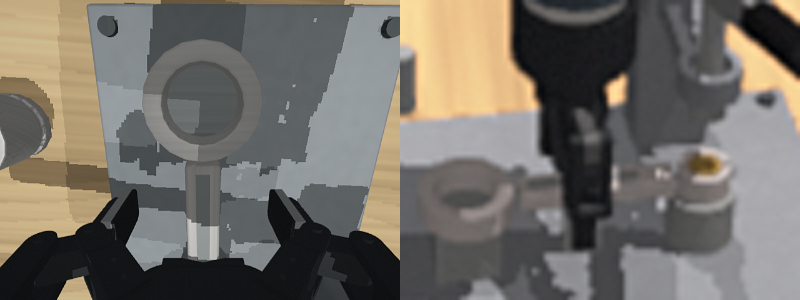

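The near finger now passes in front of the shank and below it, with the shank centred between the pads. Closing.

```bash
python3 -m pendant '[[[0,0,0,0,0,0],[0,0,0,0,0,0],[0,0,0,0,0,0],[0,0,0,0,0,0],[0,0,0,0,0,0],[0,0,0,0,0,0],[0,0,0,0,0,0]]]' 1
python3 to.py .555 .0475 .010 94.4
python3 - <<'E'
from h import *
print(telemetry.get_obs()["opening"],telemetry.get_obs()["torque"])
c=cam("wrist");s=cam("side")
cv2.imwrite("pics/w10.png",np.hstack([cv2.resize(c["pixels"],(400,300)),cv2.resize(s["pixels"][215:290,310:410],(400,300),interpolation=cv2.INTER_CUBIC)]))
E
```

```text
time_s: 19.1
eef_pos: [0.5557, 0.0474, 0.0105]
eef_rot: [0.0, -0.037, 0.999, 0.0]
wrist_force: [0.4, 0.6, 0.1]
opening: 0.222
t 19.1 pos [0.5557 0.0474 0.0105] F [0.4 0.6 0.1] q [-0.13  0.39  1.78  0.    0.97 -1.77]
units [0.003 0.001 0.002]
rot [ 0.      0.0002 -0.0006]
0.22242025899899637 [ 0.01302594 -0.04127263  0.01601726]
```

View pics/w10.png

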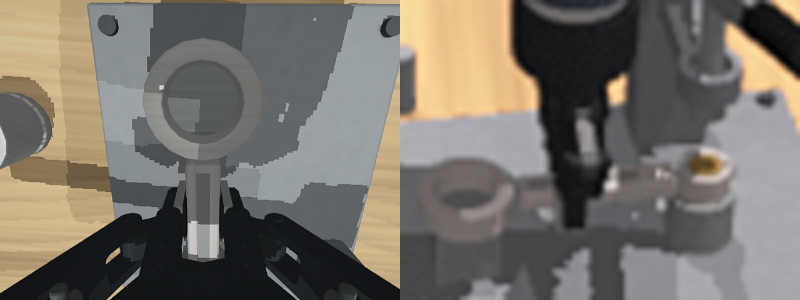

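```bash
python3 -m pendant '[[[0,0,-0.02,0,0,0],[0,0,-0.02,0,0,0],[0,0,-0.01,0,0,0],[0,0,0,0,0,0]]]'; python3 to.py .375 .034 .02 94.4
python3 - <<'E'
from h import *
print(telemetry.get_obs()["opening"],telemetry.get_obs()["torque"])
c=cam("wrist");s=cam("side")
cv2.imwrite("pics/w11.png",np.hstack([cv2.resize(c["pixels"],(400,300)),cv2.resize(s["pixels"][215:290,310:410],(400,300),interpolation=cv2.INTER_CUBIC)]))
E
```

```text
time_s: 19.7
eef_pos: [0.5541, 0.0475, 0.0199]
eef_rot: [-0.001, -0.037, 0.999, 0.0]
wrist_force: [-0.4, 0.0, -4.0]
opening: 0.225
t 19.7 pos [0.5541 0.0475 0.0199] F [-0.4  0.  -4. ] q [-0.13  0.38  1.78  0.    0.99 -1.77]
units [ 0.898 -0.001  0.001]
rot [ 0.0002 -0.0007 -0.0006]
0.22491030356669856 [-0.02179538 -0.02820829 -0.04526647]
```

View pics/w11.png

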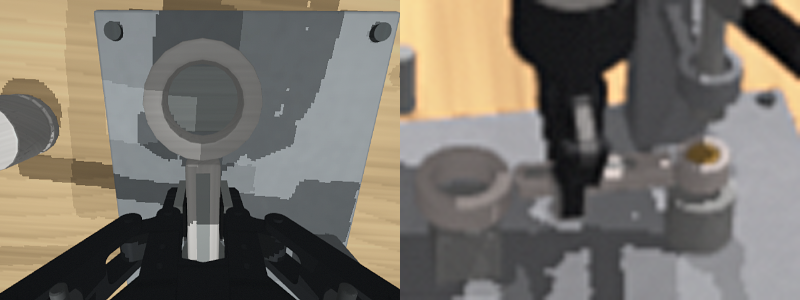

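The rod is lifted clear of the anvil and rest block, level (4 N weight, almost no moment). Drawing it out.

```bash
python3 -m pendant '[[[0.04,0,0,0,0,0],[0.07,0,0,0,0,0],[0.08,0,0,0,0,0],[0.08,0,0,0,0,0],[0.08,0,0,0,0,0],[0.08,0,0,0,0,0]]]'; python3 to.py .375 .034 .022 94.4
```

```text
time_s: 20.55
eef_pos: [0.4702, 0.0405, 0.0223]
eef_rot: [0.007, -0.037, 0.999, -0.0]
wrist_force: [-0.4, 0.6, -3.6]
opening: 0.225
t 20.55 pos [0.4702 0.0405 0.0223] F [-0.4  0.6 -3.6] q [-0.17  0.2   2.    0.    0.92 -1.81]
units [ 0.477  0.003 -0.005]
rot [-0.0004  0.0043 -0.0009]
```

```bash
python3 -m pendant '[[[0.07,0,0,0,0.004,0],[0.07,0,0,0,0,0],[0.07,0,0,0,0,0],[0.06,0,0,0,0,0],[0.03,0,0,0,0,0],[0,0,0,0,0,0]]]'; python3 to.py .4 .036 .18 94.4
```

```text
time_s: 21.3
eef_pos: [0.4041, 0.0359, 0.0221]
eef_rot: [-0.001, -0.037, 0.999, -0.001]
wrist_force: [0.6, 0.3, -2.9]
opening: 0.222
t 21.3 pos [0.4041 0.0359 0.0221] F [ 0.6  0.3 -2.9] q [-0.2   0.08  2.15 -0.    0.92 -1.85]
units [ 0.022  0.001 -0.79 ]
rot [-0.0004 -0.0005 -0.001 ]
```

```bash
python3 -m pendant '[[[0,0,-0.04,0,0,0],[0,0,-0.08,0,0,0],[0,0,-0.1,0,0,0],[0,0,-0.1,0,0,0],[0,0,-0.1,0,0,0],[0,0,-0.1,0,0,0],[0,0,-0.1,0,0,0],[0,0,-0.08,0,0,0],[0,0,-0.04,0,0,0],[0,0,0,0,0,0]]]'; python3 to.py .4 .036 .17 94.4
```

```text
time_s: 22.55
eef_pos: [0.4085, 0.0358, 0.1803]
eef_rot: [0.003, -0.037, 0.999, -0.001]
wrist_force: [-0.3, -0.9, -3.1]
opening: 0.225
t 22.55 pos [0.4085 0.0358 0.1803] F [-0.3 -0.9 -3.1] q [-0.2  -0.19  2.03 -0.    1.3  -1.85]
units [0.043 0.004 0.051]
rot [-0.0009  0.0016 -0.0008]
```

```bash
python3 -m pendant '[[[0,0,0,-0.0009,0.0016,0],[0,0,0,0,0,0],[0,0,0,0,0,0],[0,0,0,0,0,0]]]'; python3 to.py .4 .036 .17 94.4
python3 - <<'E'
from h import *
o=telemetry.get_obs();print(o["opening"],o["torque"],np.abs(o["dq"]).max())
c=cam("wrist");s=cam("side")
cv2.imwrite("pics/w12.png",np.hstack([cv2.resize(c["pixels"],(400,300)),cv2.resize(s["pixels"][140:320,240:480],(400,300),interpolation=cv2.INTER_CUBIC)]))
t=cam("top");cv2.imwrite("pics/t12.png",t["pixels"])
E
```

```text
time_s: 23.05
eef_pos: [0.4072, 0.036, 0.1782]
eef_rot: [-0.002, -0.037, 0.999, 0.001]
wrist_force: [0.4, 0.7, -2.6]
opening: 0.225
t 23.05 pos [0.4072 0.036  0.1782] F [ 0.4  0.7 -2.6] q [-0.2  -0.18  2.02  0.    1.31 -1.85]
units [0.036 0.002 0.041]
rot [ 0.0004 -0.0013 -0.0009]
0.22544457715797994 [-0.00279507 -0.03217689 -0.01933212] 0.0039047531604661607
```

View pics/w12.png

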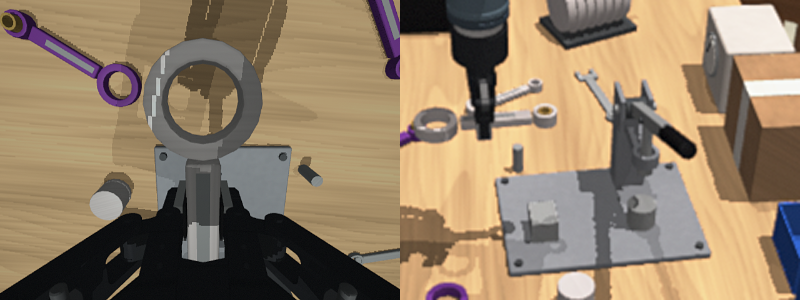

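View pics/t12.png

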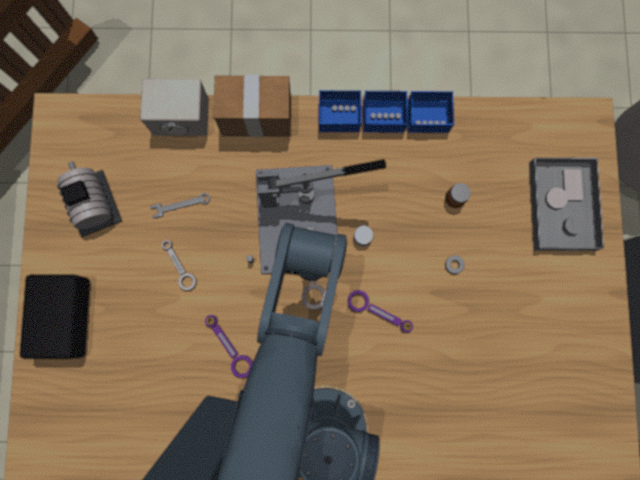

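The rod is held level and about 168 mm up, well clear of everything. The lever is at rest and the bystanders are where they were. Handing in.

Run:
```python
from bench import ctrl
print(ctrl.hand_in())
```

```text
the job is handed in; nothing more can be done
None
```

The job is done and handed in at about 23 s: the bush is pressed in, the lever is back at rest, and the arm is holding the rod level and still.

- **Press stroke:** I pulled the lever down to its bottom stop, where the force rose to 36 N and it moved no further. I then eased it back at about 0.25 rad/s until it met its rest stop. The side picture afterwards showed the bush flush.
- **Rod:** I gripped it mid-shank, lifted it about 10 mm and drew it about 150 mm out from under the ram. I then raised it to about 168 mm above where it lay.
- **Last checks:** the wrist carried about 3 N with almost no moment, and the tool was tilted by only about 0.25°. The arm was still, the jaws were stopped on the shank, and by eye nothing else on the bench had moved.

**What disagreed:** in the wrist camera the fingertips sit about 32 mm short of the reported TCP. My first close on the rod therefore shut just above the shank, with no force registered. I opened, went 32 mm lower and the second grip held. The lever must also have been held near the top of its round grip rather than at its middle. The stroke itself is confirmed by the stop force and the flush bush.

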